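# Load the jar roller

### The arm

A 6-joint arm with a two-finger parallel gripper is mounted at the origin on a cart in front of the work surface, level with it; the furniture and walls round the work are solid. World frame = base frame: x ahead of the robot, y to its left, z up, the work surface at z = 0. Lengths are in m, angles in degrees, forces in N, time in s.
With the tool pointing down it reaches from about 0.375 to 0.9 m from the base axis. Payload 3.1 kg.
Tool frame: the origin (TCP) lies midway between the tips of the shut fingers; the grasp point (between the pads) lies 19 mm behind it; z points along the fingers, y is the line along which they close (so a half turn about z gives the same grasp; the last joint's range is limited). The gripper opens to 87 mm and grips with 3 to 60 N. Pads are 19 mm wide; open, the fingers measure 117 mm over their backs; the gripper's body (75 mm by 190 mm) begins 51 mm behind the grasp point.
Start: joints at [-81.274, 30.224, 82.088, -0, 67.689, -10.227], TCP at [0.203, -0.591, 0.223] pointing down, gripper open.
Joint ranges: [-176.69, 176.69], [-43.24, 126.21], [12.49, 139.97], [-82, 262], [0, 151.66], [-163.58, 163.58]. Speed limits (degrees/s): [159.86, 159.86, 180, 180, 180, 180].

### API

Orientations are given as a 3x3 rotation matrix whose columns are the frame's x, y, z axes.
In Python, from rig import bot gives the robot as it stands.
- The arm moves only by the tool steer_hand, called after ">>>" as a command line: name --pt "numbers of a row" for each row, then --argument value for the rest. Schema: {"type":"object","properties":{"ticks":{"type":"array","items":{"type":"array","items":{"type":"number"},"minItems":7,"maxItems":7},"minItems":1,"maxItems":20},"only":{"type":"string"},"quiet":{"type":"boolean"},"lines":{"type":"string"}},"required":["ticks"],"additionalProperties":false}. ticks is a list of rows, 1 to 20 of them, each of 7 numbers: dx, dy, dz in a scale on which 1.0 is 0.5 m, then a rotation vector rx, ry, rz in a scale on which 1.0 is 180 degrees, then the opening from 0.0 (shut) to 1.0 (fully open); each row is the pose to reach, as a shift and turn from the pose commanded when the call began, along the tool's axes at that moment; what a row does not reach only later rows make up. A row lasts 1/10 s, in which the tool goes at most 0.05 m and 8.59 degrees, less where a joint would pass 70% of its speed; a pose out of reach is approached as far as the arm can. The fingers move at their own pace and stop on an object; the grip force is fixed at half the most. Time passes only in rows, so rows that do not move let the fingers close. The tool returns the time, the measured TCP pose, the force, the opening and the grip force at its end. only (a regular expression) keeps the lines of the reply that match it, lines (a string "A,B") keeps lines A to B, and quiet returns only ok. A shift or turn number past 1, either way, is cut back to 1. Input that does not fit is refused with a message, and nothing moves.
- bot.read_state(): the state, without advancing time (a new reading comes with each control period).
- bot.capture(name): name is "scene" or "top"; returns a dict with "color" (420x560x3 uint8, red, green, blue), "K" (3x3 intrinsics, pixels), "D" ([k1, k2, p1, p2, k3] as OpenCV has them; the pictures are not rectified), "view" (4x4, takes a point from world to camera coordinates). Camera axes: x right, y up, looking along -z (the intrinsics and any distortion apply to the point x, -y, -z); pixel columns grow to the right and rows downward; lengths in m; the calibration is good to about 2 mm. A picture is of the moment at which its call begins. There is no depth.
- bot.hand_in(): hands the job in; it is judged then, once.
The state is a dict: "time_s": time; "joint_positions": joint angles; "qvel": joint speeds; "tau": joint torques, N m; "position": TCP position; "tcp_rot": TCP orientation; "force": force on the tool from outside, world axes, zero at the start; "moment": the same for the moment, N m; "opening": opening from 0.0 (shut) to 1.0 (fully open); "grasp_force": force on a finger pad.
Only numpy, scipy, OpenCV 4.12 (cv2) and the standard library are available. Lean on these libraries where they do the work, as an engineer would, in place of code of your own. Each camera call takes 0.05 s, during which the arm holds its last target. There are 200 camera calls.

### The job

Load the jar roller: press the red thumb latch so that the clear guard springs open, then slide the white jar endwise along the guide rods until it has dropped fully onto the two rollers, without setting the jar or the rollers rolling. Then shut the guard until the latch snaps and holds it; leave the things round about where they are.

Things in the scene. Friction and masses are not known exactly. Their poses are not given: they have to be found in the camera images.
- jar_roller: Fixed bench machine that turns a jar on two rollers, 112 (x) x 392 (y) mm. Origin: on the bench under the middle of the roller bay; x points to the back (guard hinge), y along the rollers to the loading end, z up. From -y: blue motor housing (to y -74 mm, 108 high), bay (y -70 to 70) between walls with inner faces at x +-46, 103 high, open at the +y end, then the guide rods.
- rod_ends (a point): Midway between the ends of the two fixed steel guide rods, where the bay begins (machine y = 70 mm), at the height of their tops (48 mm). The rods are 10 mm thick, at machine x +-28, and run from here to y = 237 with nothing between or above them. A jar on the rods lies 4 mm higher than on the rollers: it drops as its tail leaves the rods, and the rod ends then keep it in.
- stop_pad (a point): Middle of the face of the rubber stop at the far end of the bay (machine y = -70, z = 66 mm). When the jar's lid touches it, the jar's bottom is at machine y = 54; the bottom must be at 69 or less to be off the rods.
- jar: White plastic jar with a blue screw lid and a red-brown stripe, 68 mm across, 124 long, 0.3 to 0.5 kg, lying on the guide rods, lid towards the rollers. Origin: centre of its flat bottom, the end to push, facing away from the rollers; z runs to the lid (62 mm across), x lies along the machine's x. Its axis is 70.5 mm above the bench on the rods, 66.5 on the rollers. It slides under about 2 to 5 N.
- front_roller (a joint): Black rubber roller at the front (machine x = -28 mm), 24 mm thick, y -64 to 62, axle 30 mm high; turns freely. Angle, 0 at the start.
- rear_roller (a joint): The same roller at the back (machine x = 28 mm), slightly stiffer to turn. Angle, 0 at the start.
- guard (a joint): Flat clear lid in a black frame over the bay, 113 (x) x 146 (y) x 6 mm, hinged along y at the back (machine x = 55, z = 107 mm). 0 = shut (about 0.01 latched), 1.8 = fully open, leaning a little back; a spring opens it and holds it open. On the lip it takes 1 to 2 N to swing it, and about 6 N over the last 12 mm, past the latch nose, where it snaps.
- guard_lip (a point): Middle of the guard's front edge strip, on its outer (upper) face, 110 mm from the hinge axis; 110 mm above the bench when shut, about 214 when open. A striker bar 20 mm wide sticks out 12 mm in front of it and goes under the latch nose.
- latch (a joint): Thumb latch in the middle of the front wall (machine y = 0): a sprung rocker, 0 = at rest, 0.45 = pressed fully. Pressing the red pad down tips its steel nose forward off the striker at about 0.25; it gives way and snaps back by itself when the guard is pushed shut.
- latch_pad (a point): Middle of the top of the red thumb pad, 28 (y) x 30 (x) mm, 100 mm above the bench, 100 mm in front of the bay's middle. Pressed down 8 to 11 mm (about 4 N) it frees the guard. Behind it the steel latch nose, 22 mm wide, rises to 127 mm above the bench.
- wax_block: Yellow wax block, 35x60x22 mm, loose neighbour. Origin: middle of its underside.
- rosin: Rosin cake on a small wooden block, 30x65x24 mm, loose neighbour. Origin: middle of its underside.
- jar_maple: Standing jar with a black lid, 67 mm across, 74 mm high, loose neighbour. Origin: middle of its underside.
- thumb_plane: Small brass thumb plane, 25x50x30 mm, loose neighbour. Origin: middle of its underside.

How it is judged:
By the outcome, as a careful person would: the job done as asked, in the order asked, and still so for the second after the job is handed in, with the robot touching nothing.
It also fails if it takes over 56 s, if anything falls off the work surface, if the arm or the gripper's body presses on something with over 40 N, if the wrist force passes 120 N, or if a joint passes its speed limit or range.

## Working session

There is one attempt and no reset: what is moved stays moved. The work goes in short steps, Python scripts to look and compute and a tool call to move; the robot and the scene stay as the last step left them, time stands still between calls to the robot, and variables do not carry over. Pictures are saved under pics/ and viewed, at most 12 in all, crops included, and the job is handed in when it is done.

```bash
ls; mkdir -p pics; python3 - <<'E'
from rig import bot
import cv2,pickle
for n in("scene","top"):
    c=bot.capture(n);cv2.imwrite(f"pics/{n}0.png",c["color"][:,:,::-1]);pickle.dump(c,open(n+"0.pkl","wb"))
    print(n,c["K"],c["D"],c["view"])
s=bot.read_state();print(s["position"],s["tcp_rot"],s["time_s"],s["force"])
E
```

```text
pics
rig.py
scene [[380.81059261   0.         285.74743665]
 [  0.         380.81059261 216.473037  ]
 [  0.           0.           1.        ]] [0.01087466 0.         0.         0.         0.        ] [[-0.55571115 -0.83134295  0.00734991  0.31470368]
 [ 0.41998122 -0.27308479  0.86547124 -0.29930205]
 [-0.71749626  0.48403884  0.50090469 -0.68134882]
 [ 0.          0.          0.          1.        ]]
top [[446.40466004   0.         269.45212958]
 [  0.         446.40466004 203.74841673]
 [  0.           0.           1.        ]] [-0.07309024  0.          0.          0.          0.        ] [[ 2.51334093e-02 -9.99683986e-01 -4.89573047e-04  3.32433950e-02]
 [ 9.98376850e-01  2.50755034e-02  5.11359425e-02 -5.21597338e-01]
 [-5.11075065e-02 -1.77399897e-03  9.98691582e-01 -1.43434737e+00]
 [ 0.00000000e+00  0.00000000e+00  0.00000000e+00  1.00000000e+00]]
[ 0.20291574 -0.59046737  0.22168214] [[ 9.45798167e-01  3.24754885e-01 -3.02717303e-04]
 [ 3.24754865e-01 -9.45796359e-01  1.87754745e-03]
 [ 3.23433785e-04 -1.87408986e-03 -9.99998192e-01]] 0.1 [ 0.03807724 -0.07196746  0.03252205]
```

View pics/scene0.png

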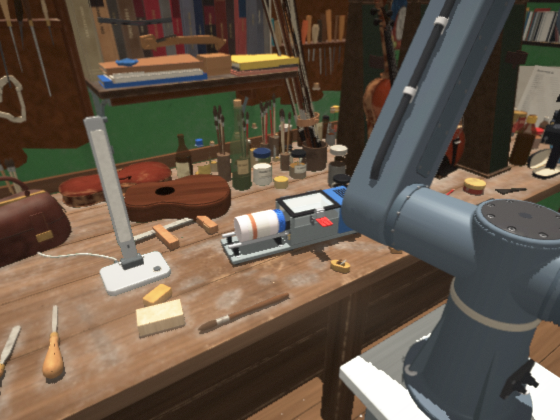

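View pics/top0.png

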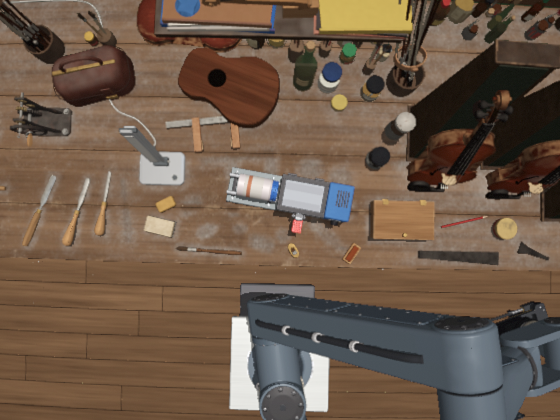

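The top view shows the machine with blue housing at (342,202), the bay at (303,195), the red pad at (297,226), the jar at (255,187), and the neighbours around it. The scene view shows the pad at (322,222) and the jar at (260,226). I'll enlarge both.

```bash
python3 - <<'E'
import cv2
a=cv2.imread("pics/top0.png")[155:255,220:360];cv2.imwrite("pics/t1.png",cv2.resize(a,None,fx=5,fy=5,interpolation=cv2.INTER_CUBIC))
a=cv2.imread("pics/scene0.png")[175:275,215:375];cv2.imwrite("pics/s1.png",cv2.resize(a,None,fx=5,fy=5,interpolation=cv2.INTER_CUBIC))
E
```

```text
(no output)
```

View pics/t1.png

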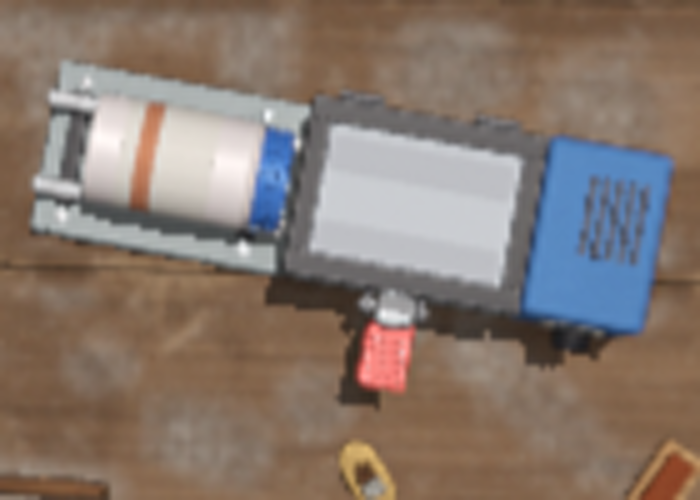

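View pics/s1.png

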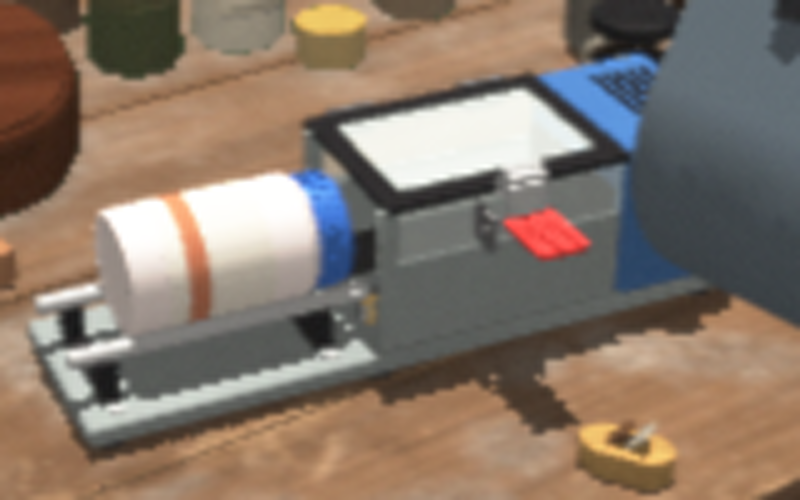

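The top crop shows the guard frame's corners at (313,97), (553,138), (522,312) and (283,272), the pad at (385,357) and the jar's bottom edge at about x=85–100. The scene crop shows the same corners at (305,125), (540,75), (630,155) and (385,210), and the pad at (547,233).

```bash
cat > h.py <<'E'
import numpy as np,cv2,pickle
C={n:pickle.load(open(n+"0.pkl","rb")) for n in("scene","top")}
def ray(c,uv):
    p=cv2.undistortPoints(np.array([[uv]],float),c["K"],c["D"])[0,0]
    R=c["view"][:3,:3];t=c["view"][:3,3]
    d=R.T@np.array([p[0],-p[1],-1]);return -R.T@t,d/np.linalg.norm(d)
def plane(c,uv,z):
    o,d=ray(c,uv);return o+d*(z-o[2])/d[2]
def tri(us,ut):
    o1,d1=ray(C["scene"],us);o2,d2=ray(C["top"],ut)
    s=np.linalg.lstsq(np.c_[d1,-d2],o2-o1,rcond=None)[0]
    a=o1+s[0]*d1;b=o2+s[1]*d2;return (a+b)/2,np.linalg.norm(a-b)
def proj(c,P):
    p=c["view"][:3,:3]@P+c["view"][:3,3];q=np.array([[p[0],-p[1],-p[2]]])
    return cv2.projectPoints(q,np.zeros(3),np.zeros(3),c["K"],c["D"])[0][0,0]
E
python3 - <<'E'
from h import *
np.set_printoptions(precision=4,suppress=True)
T=lambda u,v:((u+.5)/5-.5+220,(v+.5)/5-.5+155)
S=lambda u,v:((u+.5)/5-.5+215,(v+.5)/5-.5+175)
t=[(313,97),(553,138),(522,312),(283,272)];s=[(305,125),(540,75),(630,155),(385,210)]
P=[]
for a,b in zip(t,s):
    p,e=tri(S(*b),T(*a));P.append(p);print("corner",p,e,plane(C["top"],T(*a),.11))
Q=np.array([plane(C["top"],T(*a),.11) for a in t])
for n,Z in(("tri",np.array(P)),("pl",Q)):
    print(n,np.linalg.norm(Z[0]-Z[1]),np.linalg.norm(Z[0]-Z[3]),Z.mean(0))
    d=Z[0]-Z[1]+Z[3]-Z[2];e=Z[0]-Z[3]+Z[1]-Z[2];print("yaw",np.degrees(np.arctan2(-d[0],d[1])),np.degrees(np.arctan2(e[1],e[0])))
def mask(n,f):
    im=C[n]["color"];h=cv2.cvtColor(im,cv2.COLOR_RGB2HSV).astype(int);return f(h[...,0],h[...,1],h[...,2])
def comp(m,box):
    z=np.zeros(m.shape,np.uint8);x0,y0,x1,y1=box;z[y0:y1,x0:x1]=m[y0:y1,x0:x1]
    n,l,st,ce=cv2.connectedComponentsWithStats(z);i=1+np.argmax(st[1:,4]);return ce[i],st[i],l==i
red=lambda h,s,v:((h<6)|(h>172))&(s>120)&(v>150)
ct,st,_=comp(mask("top",red),(280,210,315,240));cs,ss,_=comp(mask("scene",red),(305,205,345,240))
print("pad",ct,st,cs,ss,tri(cs,ct),plane(C["top"],ct,.1))
# jar
blue=lambda h,s,v:(h>100)&(h<125)&(s>130)
# jar rim silhouettes in top (crop): far edge of bottom & sides
for a in [(100,97),(82,205),(86,150)]: print("jarbot",plane(C["top"],T(*a),.0705))
for a in [(160,100),(140,217),(260,122),(248,230)]: print("side",plane(C["top"],T(*a),.0705))
for a in [(50,97),(35,185)]:print("rodend",plane(C["top"],T(*a),.043))
E
```

```text
corner [0.6068 0.0089 0.1084] 0.001824668942217826 [0.6071 0.0097 0.11  ]
corner [ 0.5846 -0.1384  0.1092] 0.004056835193194436 [ 0.5858 -0.1367  0.11  ]
corner [ 0.4798 -0.1197  0.1091] 0.0004430697185690747 [ 0.4797 -0.1198  0.11  ]
corner [0.5007 0.026  0.1107] 0.0014900671376068774 [0.5003 0.0254 0.11  ]
tri 0.148964829662725 0.10747444003779225 [ 0.543  -0.0558  0.1094]
yaw -8.341836765740888 -9.607757285369198
pl 0.1479553533038786 0.10795473375954034 [ 0.5432 -0.0554  0.11  ]
yaw -8.169371963246908 -8.685099905418879
pad [296.6765 226.5147] [292 220  11  13  68] [323.8113 221.4245] [316 217  17  10 106] (array([ 0.4491, -0.038 ,  0.1013]), np.float64(0.0007274836245538087)) [ 0.4489 -0.0384  0.1   ]
jarbot [0.6085 0.1419 0.0705]
jarbot [0.5405 0.1512 0.0705]
jarbot [0.575  0.1497 0.0705]
side [0.6075 0.1043 0.0705]
side [0.5339 0.1148 0.0705]
side [0.5952 0.0415 0.0705]
side [0.5275 0.0473 0.0705]
rodend [0.6109 0.1758 0.043 ]
rodend [0.5544 0.1836 0.043 ]
```

```bash
cat >> h.py <<'E'
yaw=np.radians(-8.6);O=np.array([.5450,-.0553,0])   # refined machine frame
M=np.array([[np.cos(yaw),-np.sin(yaw),0],[np.sin(yaw),np.cos(yaw),0],[0,0,1]])
W=lambda *p:O+M@np.array(p)
Rt=np.c_[M[:,0],-M[:,1],[0,0,-1]]   # tool x = machine x, tool down
def st():
    from rig import bot
    s=bot.read_state();p=np.array(s["position"]);print("t",s["time_s"],"machine",np.round(M.T@(p-O),4),"f(mach)",np.round(M.T@np.array(s["force"]),2));return s
def go(*p):
    from scipy.spatial.transform import Rotation as X
    s=st();R=np.array(s["tcp_rot"])
    print("d",np.round(R.T@(W(*p)-s["position"]),4),"r",np.round(np.degrees(X.from_matrix(R.T@Rt).as_rotvec()),2))
E
python3 -c "
from h import *
print(M.T@(np.array([.449,-.038,.1])-O), M.T@(np.array([.5707,.1095,0])-O),M.T@(np.array([.575,.1465,0])-O),M.T@(np.array([.5827,.1797,0])-O))
go(-.105,0.002,.15)"
```

```text
[-0.09750757  0.00275009  0.1       ] [0.00076761 0.16679011 0.        ] [-0.00051354  0.2040171   0.        ] [0.00213531 0.23799523 0.        ]
t 0.1 machine [-0.2582 -0.5803  0.2217] f(mach) [ 0.05 -0.07  0.03]
d [ 0.4051 -0.4453  0.0726] r [-1.100e-01  1.000e-02  2.755e+01]
```

The manual's scale: shifts go in shares of 0.5 m and turns go in shares of 180 degrees. Converting my numbers, -0.445 m / 0.5 = -0.89, 0.405 m / 0.5 = 0.81, 27.5 degrees / 180 = 0.1528.

>>> steer_hand --pt "0.81 -0.89 0.12 0 0 0.1528 0" --pt "0.81 -0.89 0.12 0 0 0.1528 0" --pt "0.81 -0.89 0.14 0 0 0.1528 0" --pt "0.81 -0.89 0.14 0 0 0.1528 0" --pt "0.81 -0.89 0.14 0 0 0.1528 0" --pt "0.81 -0.89 0.14 0 0 0.1528 0" --pt "0.81 -0.89 0.14 0 0 0.1528 0" --pt "0.81 -0.89 0.14 0 0 0.1528 0" --pt "0.81 -0.89 0.14 0 0 0.1528 0" --pt "0.81 -0.89 0.14 0 0 0.1528 0" --pt "0.81 -0.89 0.14 0 0 0.1528 0" --pt "0.81 -0.89 0.14 0 0 0.1528 0" --pt "0.81 -0.89 0.14 0 0 0.1528 0" --pt "0.81 -0.89 0.14 0 0 0.1528 0" --pt "0.81 -0.89 0.14 0 0 0.1528 0" --pt "0.81 -0.89 0.14 0 0 0.1528 0"

```text
time_s: 1.7
position: [0.4413, -0.0402, 0.1527]
tcp_rot: [[0.989, -0.151, 0.0], [-0.151, -0.989, -0.0], [0.0, 0.0, -1.0]]
force: [-0.3, -0.3, 0.3]
opening: 0.005
grasp_force: 0.0
```

```bash
python3 -c "
from h import *
go(-.105,0.002,.103)"
```

```text
t 1.7 machine [-0.1048 -0.0005  0.1527] f(mach) [-0.22 -0.31  0.32]
d [-0.0002 -0.0026  0.0497] r [ 0.02 -0.01 -0.09]
```

Lower to just above the pad, then press gradually.

To row units: 0.063 m / 0.5 = 0.126, 0.062 m / 0.5 = 0.124.

>>> steer_hand --pt "0 -0.006 0.05 0 0 0 0" --pt "0 -0.006 0.094 0 0 0 0" --pt "0 -0.006 0.104 0 0 0 0" --pt "0 -0.006 0.112 0 0 0 0" --pt "0 -0.006 0.118 0 0 0 0" --pt "0 -0.006 0.124 0 0 0 0" --pt "0 -0.006 0.126 0 0 0 0" --pt "0 -0.006 0.126 0 0 0 0" --pt "0 -0.006 0.126 0 0 0 0"

```text
time_s: 2.6
position: [0.4416, -0.0356, 0.0898]
tcp_rot: [[0.989, -0.148, -0.001], [-0.148, -0.989, -0.0], [-0.001, 0.0, -1.0]]
force: [-4.4, -1.5, 3.7]
opening: 0.006
grasp_force: 2.4
```

```bash
python3 - <<'E'
from h import *
st()
from rig import bot
cv2.imwrite("pics/s2.png",cv2.resize(bot.capture("scene")["color"][130:290,190:400,::-1],None,fx=3,fy=3))
E
```

```text
t 2.6 machine [-0.1052  0.004   0.0898] f(mach) [-4.18 -2.11  3.71]
```

View pics/s2.png

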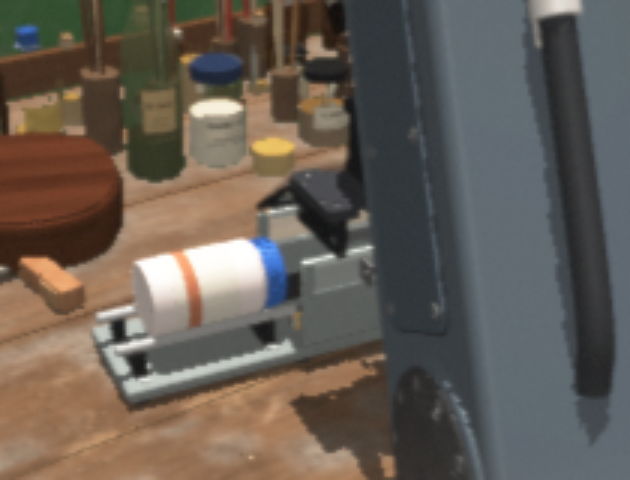

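The guard is lifting: its black frame tilts up at (275,195), partly hidden by the gripper, and the jar hasn't moved. I'll back off outward with a slight lift.

To row units: -0.25 m / 0.5 = -0.5, -0.05 m / 0.5 = -0.1.

>>> steer_hand --pt "-0.02 0 0 0 0 0 0" --pt "-0.05 0 -0.02 0 0 0 0" --pt "-0.09 0 -0.06 0 0 0 0" --pt "-0.1 0 -0.12 0 0 0 0" --pt "-0.1 0 -0.2 0 0 0 0" --pt "-0.1 0 -0.3 0 0 0 0" --pt "-0.1 -0.1 -0.34 0 0 0 0" --pt "-0.1 -0.2 -0.34 0 0 0 0" --pt "-0.1 -0.3 -0.34 0 0 0 0" --pt "-0.1 -0.4 -0.34 0 0 0 0" --pt "-0.1 -0.5 -0.34 0 0 0 0" --pt "-0.1 -0.5 -0.34 0 0 0 0" --pt "-0.1 -0.5 -0.34 0 0 0 0"

```text
time_s: 3.95
position: [0.4298, 0.2206, 0.2594]
tcp_rot: [[0.989, -0.145, 0.001], [-0.145, -0.989, 0.001], [0.001, -0.001, -1.0]]
force: [0.3, 0.1, -0.1]
opening: 0.007
grasp_force: 0.0
```

```bash
python3 - <<'E'
from h import *
go(0,.235,.064)
from rig import bot
for n in("scene","top"):
    pickle.dump(bot.capture(n),open(n+"1.pkl","wb"))
a=pickle.load(open("scene1.pkl","rb"))["color"][130:290,190:400,::-1];b=pickle.load(open("top1.pkl","rb"))["color"][130:290,190:380,::-1]
cv2.imwrite("pics/s3.png",cv2.resize(np.hstack([a,b]),None,fx=2,fy=2))
E
```

```text
t 3.95 machine [-0.1552  0.2555  0.2594] f(mach) [ 0.28  0.17 -0.11]
d [0.1548 0.0214 0.1955] r [-0.05 -0.08  0.26]
```

View pics/s3.png

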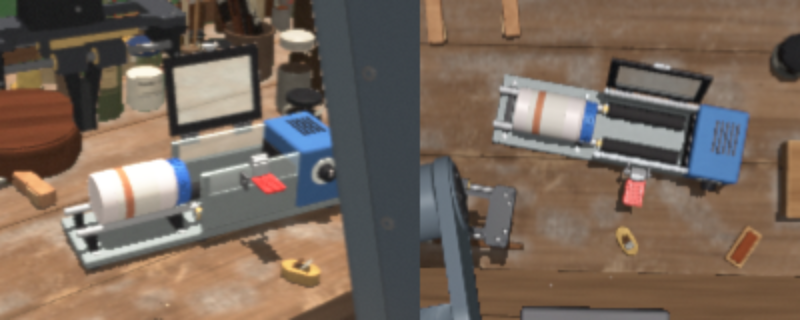

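The guard is fully open in both views: it stands at (215,90) in the scene half and edge-on at (660,80) in the top half. The jar is unmoved at (540,112). Next I'll check the jar's height and axis, then go in behind its bottom.

To row units: 0.155 m / 0.5 = 0.31, 0.1 m / 0.5 = 0.2, 0.26 degrees / 180 = 0.0014.

>>> steer_hand --pt "0.1 0 0.02 0 0 0.0014 0" --pt "0.2 0.02 0.04 0 0 0.0014 0" --pt "0.31 0.03 0.08 0 0 0.0014 0" --pt "0.31 0.03 0.12 0 0 0.0014 0" --pt "0.31 0.03 0.12 0 0 0.0014 0"

```text
time_s: 4.55
position: [0.5806, 0.1775, 0.1961]
tcp_rot: [[0.987, -0.158, -0.006], [-0.158, -0.987, -0.001], [-0.006, 0.002, -1.0]]
force: [-1.0, 0.2, -1.1]
opening: 0.005
grasp_force: 0.0
```

```bash
python3 - <<'E'
from h import *
np.set_printoptions(precision=4,suppress=True)
C.update({n:pickle.load(open(n+"1.pkl","rb")) for n in("scene","top")})
def pts(n,f,box):
    h=cv2.cvtColor(C[n]["color"],cv2.COLOR_RGB2HSV).astype(int);m=f(h[...,0],h[...,1],h[...,2])
    x0,y0,x1,y1=box;v,u=np.nonzero(m[y0:y1,x0:x1]);return np.c_[u+x0,v+y0]
stripe=lambda h,s,v:(h<16)&(s>95)&(v>120)
s=pts("scene",stripe,(242,205,270,245));t=pts("top",stripe,(244,172,256,205))
print(len(s),len(t),s.mean(0),t.mean(0))
# stripe ends in top view = silhouette sides, ~axis height
a,b=t[t[:,1].argmin()],t[t[:,1].argmax()]
for q in(a,b,t.mean(0)):print(q,M.T@(plane(C["top"],q,.0705)-O))
# stripe highest point: scene topmost pixel against top-view ray
q,e=tri(s[s[:,1].argmin()],t.mean(0));print("stripe top",M.T@(q-O),e)
dk=lambda h,s,v:v<60
r=pts("top",dk,(278,180,332,212));(c,wh,an)=cv2.minAreaRect(r.astype(np.int32));print("dark",c,wh,an,M.T@(plane(C["top"],c,.042)-O))
go(0,.24,.056)
E
```

```text
239 61 [253.9582 215.0921] [248.7213 185.5574]
[250 176] [0.0327 0.1713 0.0705]
[246 195] [-0.0281  0.1731  0.0705]
[248.7213 185.5574] [0.0025 0.17   0.0705]
stripe top [-0.0002  0.1732  0.1386] 0.015929099826513977
dark (303.5, 195.5) (31.0, 51.0) 90.0 [ 0.004  -0.0056  0.042 ]
t 4.55 machine [0.0004 0.2355 0.1961] f(mach) [-0.97  0.02 -1.14]
d [ 0.0004 -0.0048  0.1401] r [ 0.1   0.33 -0.51]
```

To row units: 0.1 m / 0.5 = 0.2, 0.002 m / 0.5 = 0.004, -0.3 degrees / 180 = -0.0017.

>>> steer_hand --pt "0.004 -0.01 0.1 0 0 0 0" --pt "0.004 -0.01 0.16 0 0 -0.0017 0" --pt "0.004 -0.01 0.2 0 0 -0.0017 0" --pt "0.004 -0.01 0.2 0 0 -0.0017 0" --pt "0.004 -0.01 0.2 0 0 -0.0017 0"

```text
time_s: 5.05
position: [0.5833, 0.1852, 0.1007]
tcp_rot: [[0.989, -0.149, 0.0], [-0.149, -0.989, 0.0], [0.0, -0.0, -1.0]]
force: [0.0, 0.9, 0.3]
opening: 0.002
grasp_force: 0.0
```

```bash
python3 - <<'E'
from h import *
c=pickle.load(open("scene1.pkl","rb"));im=c["color"]
h=cv2.cvtColor(im,cv2.COLOR_RGB2HSV).astype(int)
m=((h[...,1]<60)&(h[...,2]>130)).astype(np.uint8)
m[:,:200]=0;m[:195]=0;m[260:]=0;m[:,285:]=0
n,l,s,ce=cv2.connectedComponentsWithStats(m);o=np.argsort(-s[1:,4])[:3]+1;print(s[o],ce[o])
for uv in((240,229.5),):
    o_,d=ray(c,uv);o2=M.T@(o_-O);d2=M.T@d;print(o2+d2*(.002-o2[0])/d2[0])
for z in(.0365,.1045):print(proj(c,W(.001,.203,z)))
go(.002,.24,.056)
E
```

```text
[[ 220  209   65   46 1342]
 [ 231  244   54   16  234]
 [ 275  199   10   13   77]] [[252.4828614  228.94336811]
 [257.56410256 252.73931624]
 [281.1038961  204.12987013]]
[0.002      0.1952802  0.07036752]
[238.02520855 241.20121737]
[236.55077199 219.01048242]
t 5.05 machine [0.0019 0.2435 0.1007] f(mach) [-0.13  0.9   0.26]
d [0.0001 0.0035 0.0447] r [-0.01 -0.02  0.04]
```

Height comes out at 70 mm, as expected. I'll go down and make contact.

To row units: 0.045 m / 0.5 = 0.09, 0.038 m / 0.5 = 0.076.

>>> steer_hand --pt "0 0 0.06 0 0 0 0" --pt "0 0 0.09 0 0 0 0" --pt "0 0 0.09 0 0 0 0" --pt "0 0.02 0.09 0 0 0 0" --pt "0 0.036 0.09 0 0 0 0" --pt "0 0.046 0.09 0 0 0 0" --pt "0 0.056 0.09 0 0 0 0" --pt "0 0.066 0.09 0 0 0 0" --pt "0 0.076 0.09 0 0 0 0" --pt "0 0.076 0.09 0 0 0 0"

```text
time_s: 6.05
position: [0.5787, 0.1483, 0.0554]
tcp_rot: [[0.989, -0.149, 0.002], [-0.149, -0.989, 0.001], [0.002, -0.001, -1.0]]
force: [1.3, 3.1, 3.0]
opening: 0.004
grasp_force: 1.7
```

```bash
python3 -c "
from h import *
st()"
```

```text
t 6.05 machine [0.0029 0.2063 0.0554] f(mach) [0.85 3.29 2.96]
```

To row units: 0.06 m / 0.5 = 0.12, 0.056 m / 0.5 = 0.112.

>>> steer_hand --pt "-0.002 0.01 0 0 0 0 0" --pt "-0.002 0.022 0 0 0 0 0" --pt "-0.002 0.034 0 0 0 0 0" --pt "-0.002 0.046 0 0 0 0 0" --pt "-0.002 0.058 0 0 0 0 0" --pt "-0.002 0.07 0 0 0 0 0" --pt "-0.002 0.082 0 0 0 0 0" --pt "-0.002 0.094 0 0 0 0 0" --pt "-0.002 0.104 0 0 0 0 0" --pt "-0.002 0.112 0 0 0 0 0" --pt "-0.002 0.12 0 0 0 0 0" --pt "-0.002 0.12 0 0 0 0 0"

```text
time_s: 7.25
position: [0.5708, 0.0919, 0.0575]
tcp_rot: [[0.989, -0.15, 0.007], [-0.15, -0.989, 0.004], [0.007, -0.005, -1.0]]
force: [1.1, 13.6, 14.3]
opening: 0.006
grasp_force: 8.0
```

```bash
python3 - <<'E'
from h import *
st()
from rig import bot
c=bot.capture("scene");pickle.dump(c,open("scene2.pkl","wb"))
a=c["color"][170:270,205:345,::-1]
cv2.imwrite("pics/s4.png",cv2.resize(a,None,fx=5,fy=5,interpolation=cv2.INTER_CUBIC))
E
```

```text
t 7.25 machine [0.0035 0.1494 0.0575] f(mach) [-0.91 13.65 14.28]
```

View pics/s4.png

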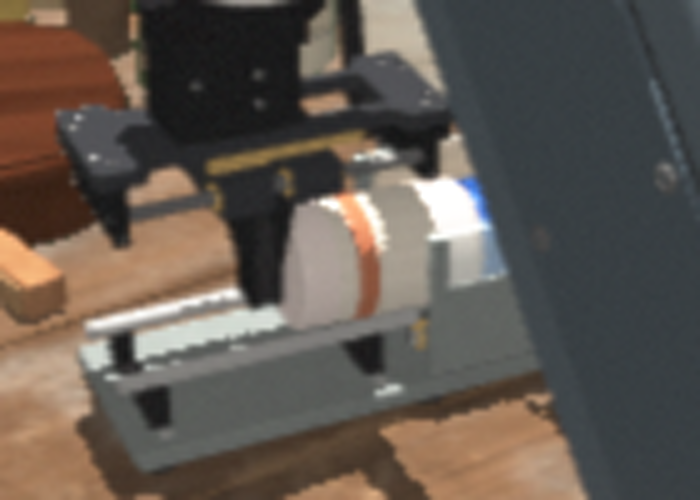

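The jar has moved about 57 mm and lies level in the bay's mouth (bottom near (300,265), lid at (490,220)). But there's 14 N upward on the tool, so something is rubbing. The moment should show where.

```bash
python3 - <<'E'
from h import *
s=st();print("moment mach",M.T@np.array(s["moment"]),s["tau"])
c=pickle.load(open("scene2.pkl","rb"))
f=lambda u,v:((u+.5)/5-.5+205,(v+.5)/5-.5+170)
def px(uv,x):
    o,d=ray(c,uv);o=M.T@(o-O);d=M.T@d;return np.round(o+d*(x-o[0])/d[0],4)
print("jar bottom c",px(f(292,262),0),"top rim",px(f(320,198),0),"low rim",px(f(292,328),0),"finger tip lowL",px(f(245,298),0),px(f(275,305),0))
print("stripe top",px(f(350,195),0),"lid top",px(f(470,182),0),"prong R",px(f(430,178),0),"prong L",px(f(120,245),0))
E
```

```text
t 7.3 machine [0.0035 0.1494 0.0575] f(mach) [-1.36 13.32 13.79]
moment mach [ 1.62033429  0.1684454  -0.07674541] [-7.53706723e+00 -3.63641596e+01 -7.68650204e+00 -2.23368131e+00
 -1.54438784e-02 -5.41239011e-02]
jar bottom c [0.     0.1312 0.0784] top rim [0.     0.1145 0.1134] low rim [0.     0.1323 0.037 ] finger tip lowL [0.     0.1585 0.0629] [-0.      0.1416  0.0541]
stripe top [0.     0.0974 0.1113] lid top [0.     0.026  0.1031] prong R [0.     0.0503 0.111 ] prong L [0.     0.224  0.1113]
```

To row units: -0.006 m / 0.5 = -0.012, -0.001 m / 0.5 = -0.002.

>>> steer_hand --pt "-0.002 -0.012 0 0 0 0 0" --pt "-0.002 -0.012 0 0 0 0 0"

```text
time_s: 7.5
position: [0.5675, 0.0953, 0.0547]
tcp_rot: [[0.989, -0.146, -0.0], [-0.146, -0.989, -0.001], [-0.0, 0.001, -1.0]]
force: [-0.2, -0.1, -0.1]
opening: 0.007
grasp_force: 0.0
```

```bash
python3 - <<'E'
from h import *
s=st();print("moment mach",M.T@np.array(s["moment"]))
E
```

```text
t 7.5 machine [-0.0003  0.1523  0.0547] f(mach) [-0.17 -0.09 -0.08]
moment mach [-0.02445266  0.07082644 -0.03747992]
```

>>> steer_hand --pt "-0.002 -0.012 -0.012 0 0 0 0" --pt "-0.002 -0.012 -0.012 0 0 0 0"

```text
time_s: 7.7
position: [0.5677, 0.1012, 0.0608]
tcp_rot: [[0.989, -0.148, 0.0], [-0.148, -0.989, -0.0], [0.0, 0.0, -1.0]]
force: [0.2, 0.0, 1.2]
opening: 0.006
grasp_force: 0.0
```

```bash
python3 - <<'E'
from h import *
s=st();print("moment mach",M.T@np.array(s["moment"]))
E
```

```text
t 7.7 machine [-0.0009  0.1582  0.0608] f(mach) [0.17 0.03 1.17]
moment mach [0.0011288  0.0692475  0.02362199]
```

To row units: 0.02 m / 0.5 = 0.04, 0.016 m / 0.5 = 0.032.

>>> steer_hand --pt "0.004 0.008 0 0 0 0 0" --pt "0.004 0.016 0 0 0 0 0" --pt "0.004 0.024 0 0 0 0 0" --pt "0.004 0.032 0 0 0 0 0" --pt "0.004 0.04 0 0 0 0 0"

```text
time_s: 8.2
position: [0.568, 0.0839, 0.0627]
tcp_rot: [[0.989, -0.151, 0.004], [-0.151, -0.989, 0.005], [0.003, -0.006, -1.0]]
force: [-1.0, 12.2, 12.4]
opening: 0.005
grasp_force: 7.3
```

```bash
python3 - <<'E'
from h import *
s=st();print("moment mach",M.T@np.array(s["moment"]))
E
```

```text
t 8.2 machine [0.0019 0.1411 0.0627] f(mach) [-2.8  11.93 12.38]
moment mach [ 1.58976232  0.47964856 -0.04730126]
```

The closed fingers taper towards the tips, so their sloped backs wedge on the jar's upper rim. I'll back off, tilt the tool 20° so only the tip touches at axis height, and push again.

To row units: -0.022 m / 0.5 = -0.044, -0.008 m / 0.5 = -0.016, -20 degrees / 180 = -0.1111.

>>> steer_hand --pt "0 -0.016 0 0 0 0 0" --pt "0 -0.044 0 -0.0278 0 0 0" --pt "0 -0.044 -0.006 -0.0667 0 0 0" --pt "0 -0.044 -0.01 -0.1111 0 0 0" --pt "0 -0.044 -0.01 -0.1111 0 0 0" --pt "0 -0.044 -0.01 -0.1111 0 0 0"

```text
time_s: 8.8
position: [0.5695, 0.1032, 0.0647]
tcp_rot: [[0.989, -0.137, -0.052], [-0.146, -0.93, -0.337], [-0.002, 0.341, -0.94]]
force: [-0.5, -0.4, -0.4]
opening: 0.001
grasp_force: 0.0
```

```bash
python3 - <<'E'
from h import *
s=st();print("moment mach",M.T@np.array(s["moment"]));R=np.array(s["tcp_rot"])
print("tool-axes of machine -y:",R.T@-M[:,1],"up",R.T@[0,0,1])
E
```

```text
t 8.8 machine [0.0005 0.1604 0.0647] f(mach) [-0.41 -0.45 -0.4 ]
moment mach [ 0.23509059  0.03465294 -0.092341  ]
tool-axes of machine -y: [-0.0031688   0.94018558  0.34064796] up [-0.00193844  0.34064325 -0.94019063]
```

To row units: 0.0376 m / 0.5 = 0.0752, 0.0329 m / 0.5 = 0.0658.

>>> steer_hand --pt "0.001 0.018 0.0068 0 0 0 0" --pt "0.001 0.0376 0.0136 0 0 0 0" --pt "0.001 0.047 0.017 0 0 0 0" --pt "0.001 0.0564 0.0204 0 0 0 0" --pt "0.001 0.0658 0.0238 0 0 0 0" --pt "0.001 0.0752 0.0272 0 0 0 0"

```text
time_s: 9.4
position: [0.5647, 0.0626, 0.0656]
tcp_rot: [[0.989, -0.139, -0.05], [-0.148, -0.929, -0.338], [0.0, 0.342, -0.94]]
force: [-0.5, 2.5, -1.1]
opening: 0.005
grasp_force: 1.1
```

```bash
python3 - <<'E'
from h import *
s=st();print("moment mach",M.T@np.array(s["moment"]))
E
```

```text
t 9.4 machine [0.0018 0.1195 0.0656] f(mach) [-0.86  2.39 -1.06]
moment mach [ 0.64190831  0.07238685 -0.03502581]
```

Pushes cleanly at 2.4 N now. Continue.

To row units: 0.031 m / 0.5 = 0.062, 0.0291 m / 0.5 = 0.0582.

>>> steer_hand --pt "-0.002 0.0094 0.0034 0 0 0 0" --pt "-0.002 0.0188 0.0068 0 0 0 0" --pt "-0.002 0.0282 0.0102 0 0 0 0" --pt "-0.002 0.0376 0.0136 0 0 0 0" --pt "-0.002 0.047 0.017 0 0 0 0" --pt "-0.002 0.0526 0.019 0 0 0 0" --pt "-0.002 0.0582 0.021 0 0 0 0" --pt "-0.002 0.062 0.0224 0 0 0 0"

```text
time_s: 10.2
position: [0.5587, 0.0305, 0.0657]
tcp_rot: [[0.989, -0.139, -0.051], [-0.148, -0.929, -0.338], [-0.0, 0.342, -0.94]]
force: [0.2, 1.8, -0.6]
opening: 0.009
grasp_force: 1.0
```

```bash
python3 - <<'E'
from h import *
s=st();print("moment mach",M.T@np.array(s["moment"]))
from rig import bot
c=bot.capture("scene");pickle.dump(c,open("scene2.pkl","wb"))
d=bot.capture("top");pickle.dump(d,open("top2.pkl","wb"))
a=c["color"][170:270,215:345,::-1];b=d["color"][150:250,230:360,::-1]
cv2.imwrite("pics/s5.png",cv2.resize(np.hstack([a,b]),None,fx=3,fy=3,interpolation=cv2.INTER_CUBIC))
E
```

```text
t 10.2 machine [0.0007 0.0869 0.0657] f(mach) [-0.11  1.77 -0.57]
moment mach [0.61333802 0.06084336 0.0190533 ]
```

View pics/s5.png

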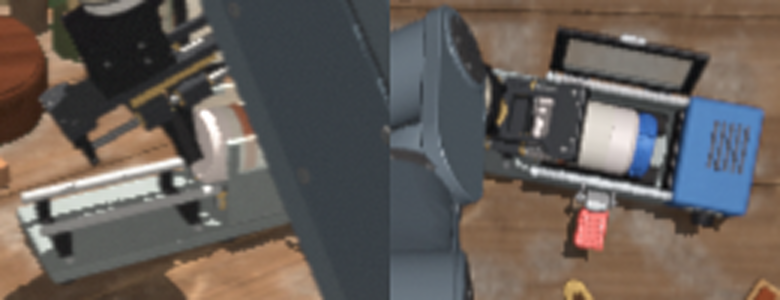

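The jar is in the bay, with its lid edge near (656,140) in the top half and a gap left before the stop. I'll measure the lid edge.

```bash
cat > lid.py <<'E'
from h import *
def lid(c):
    h=cv2.cvtColor(c["color"],cv2.COLOR_RGB2HSV).astype(int)
    m=((h[...,0]>100)&(h[...,0]<125)&(h[...,1]>120)&(h[...,2]>60)).astype(np.uint8);m[:,:280]=0;m[:,340:]=0;m[:180]=0;m[215:]=0
    n,l,s,ce=cv2.connectedComponentsWithStats(m);P=[]
    for i in range(1,n):
        if s[i,4]>20:
            v,u=np.nonzero(l==i)
            Y=np.array([(M.T@(plane(c,(a,b),.075)-O)) for a,b in zip(u,v)]);print(s[i],"y min/max",Y[:,1].min().round(4),Y[:,1].max().round(4),"x",Y[:,0].min().round(4),Y[:,0].max().round(4))
if __name__=="__main__":
    lid(pickle.load(open("top2.pkl","rb")))
E
python3 lid.py; python3 -c "
from h import *
print('expect stop',proj(C['top'],W(0,-.07,.066)))"
```

```text
[324 183  16  32 369] y min/max -0.122 -0.0734 x -0.0437 0.0564
[309 187  10  22 117] y min/max -0.0477 -0.0264 x -0.0335 0.0332
expect stop [324.12955933 199.81173165]
```

Bottom is at about 76 mm, so another 15 mm slowly.

To row units: 0.0146 m / 0.5 = 0.0292, 0.0132 m / 0.5 = 0.0264.

>>> steer_hand --pt "0 0.0056 0.002 0 0 0 0" --pt "0 0.0112 0.004 0 0 0 0" --pt "0 0.017 0.0062 0 0 0 0" --pt "0 0.0226 0.0082 0 0 0 0" --pt "0 0.0264 0.0096 0 0 0 0" --pt "0 0.0292 0.0106 0 0 0 0" --pt "0 0.0292 0.0106 0 0 0 0"

```text
time_s: 11.0
position: [0.5564, 0.015, 0.0657]
tcp_rot: [[0.989, -0.139, -0.051], [-0.148, -0.929, -0.338], [-0.0, 0.342, -0.94]]
force: [0.3, 1.2, 0.5]
opening: 0.002
grasp_force: 0.7
```

```bash
python3 - <<'E'
from lid import *
s=st()
from rig import bot
d=bot.capture("top");pickle.dump(d,open("top3.pkl","wb"));lid(d)
E
```

```text
t 11.0 machine [0.0008 0.0713 0.0657] f(mach) [0.09 1.27 0.55]
[324 183  16  32 369] y min/max -0.122 -0.0737 x -0.0437 0.0564
[314 189  10  21 123] y min/max -0.0651 -0.0423 x -0.0328 0.0314
```

To row units: -0.2 m / 0.5 = -0.4, -0.0376 m / 0.5 = -0.0752, 20 degrees / 180 = 0.1111.

>>> steer_hand --pt "0 -0.008 -0.003 0 0 0 0" --pt "0 -0.03 -0.011 0 0 0 0" --pt "0 -0.0752 -0.0272 0 0 0 0" --pt "0 -0.0412 -0.1212 0 0 0 0" --pt "0 -0.0072 -0.2152 0 0 0 0" --pt "0 0.0268 -0.3092 0.0278 0 0 0" --pt "0 0.0608 -0.4 0.0722 0 0 0" --pt "0 0.0608 -0.4 0.1111 0 0 0" --pt "0 0.0608 -0.4 0.1111 0 0 0" --pt "0 0.0608 -0.4 0.1111 0 0 0"

```text
time_s: 12.05
position: [0.5613, 0.0547, 0.2634]
tcp_rot: [[0.989, -0.149, -0.003], [-0.149, -0.989, -0.002], [-0.002, 0.002, -1.0]]
force: [0.3, -0.4, -0.3]
opening: 0.004
grasp_force: 0.0
```

```bash
python3 - <<'E'
from lid import *
go(.125,.03,.27)
from rig import bot
c=bot.capture("scene");d=bot.capture("top");lid(d);pickle.dump(c,open("scene4.pkl","wb"))
a=c["color"][150:260,205:355,::-1];b=d["color"][145:255,225:375,::-1]
cv2.imwrite("pics/s6.png",cv2.resize(np.hstack([a,b]),None,fx=2.6,fy=2.6,interpolation=cv2.INTER_CUBIC))
E
```

```text
t 12.05 machine [-0.0003  0.1112  0.2634] f(mach) [ 0.37 -0.33 -0.26]
d [ 0.1252  0.0813 -0.0067] r [0.12 0.14 0.03]
[324 183  16  32 368] y min/max -0.122 -0.0737 x -0.0437 0.057
[314 188   9  22 121] y min/max -0.061 -0.0409 x -0.0328 0.0323
```

View pics/s6.png

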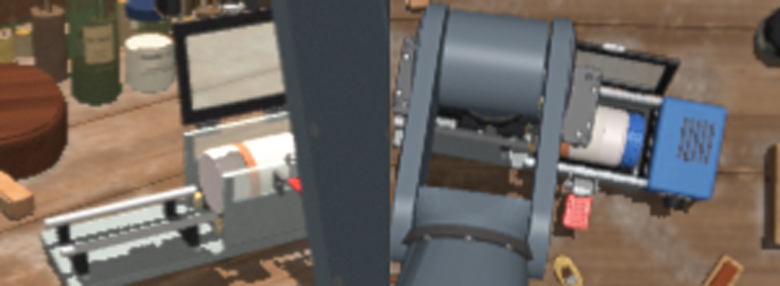

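The jar is in the bay behind the front wall, its bottom face around (210,180) in the scene half, and the lid hasn't crept in the top half. I'll check its height from the outline.

```bash
python3 - <<'E'
from h import *
c=pickle.load(open("scene4.pkl","rb"))
th=np.linspace(0,2*np.pi,8,endpoint=False)
for z in(.0665,.0705):
    for y in (.060,):
        print(z,y,[tuple(np.round(proj(c,W(.034*np.sin(t),y,z+.034*np.cos(t))),1)) for t in th])
h=cv2.cvtColor(c["color"],cv2.COLOR_RGB2HSV).astype(int)
a=c["color"][200:245,278:300];print(a.sum(2)[::2]//3)
E
```

```text
0.0665 0.06 [(np.float64(287.3), np.float64(209.3)), (np.float64(283.6), np.float64(208.6)), (np.float64(282.0), np.float64(214.6)), (np.float64(283.5), np.float64(223.6)), (np.float64(287.1), np.float64(230.7)), (np.float64(290.9), np.float64(231.9)), (np.float64(292.7), np.float64(226.1)), (np.float64(291.2), np.float64(216.6))]
0.0705 0.06 [(np.float64(287.3), np.float64(208.0)), (np.float64(283.6), np.float64(207.4)), (np.float64(282.0), np.float64(213.3)), (np.float64(283.5), np.float64(222.4)), (np.float64(287.1), np.float64(229.5)), (np.float64(290.9), np.float64(230.6)), (np.float64(292.7), np.float64(224.8)), (np.float64(291.2), np.float64(215.3))]
[[177 199 225 216 194 187 172 155 146 141 140 142 155 159 158 158 157 158
  156 157 158 161]
 [122 131 139 135 139 145 146 149 155 156 156 154 155 156 156 158 159 162
  162 163 164 165]
 [101 121 148 155 156 156 156 157 158 159 161 162 163 162 163 161 164 163
  164 170 196 227]
 [100 121 149 159 161 161 163 168 176 181 195 204 232 240 252 254 252 239
  208 192 194 209]
 [101 122 150 160 166 201 242 252 254 255 255 255 255 254 233 
[... 1005 characters left out ...]
3 143 128 108 100  98  99  97
   98  98  97  98]
 [103 109 171 162 122 113 117 119 123 123 115  93  85  95  99 100 101  98
   97  97  97  98]
 [129 125 124 126 126 126 124 123 121 122 117 112 102 100  99  98  98  97
   98  97  98  98]
 [115 101  91 140 175 200 202 151  95 100 114 111 111 104  98  98  99  99
   98  97  95  97]
 [ 28  28  46 115 190 213 209 198 135 105 108 109  98  96  98  98  98  99
   97  98  98  97]
 [ 28  31  33  64 101 108  97  92  88  90  91  91  89  95  97  98  97  96
   97  97  98  98]
 [ 29  29  33  55  81  91  92 107 115 115 124 172 133 100  96  96  98  97
   99  98  96  97]
 [ 47  46  61  88 168 190 197 204 207 209 208 204 167 118  99  94  89  89
   91  92  93  94]]
```

The outline matches the dropped height (lowest row 231, bottom at y≈60 mm). Now I'll move behind the open guard.

The manual's scale: shifts go in shares of 0.5 m and turns go in shares of 180 degrees. Converting my numbers, 0.125 m / 0.5 = 0.25, 0.081 m / 0.5 = 0.162.

>>> steer_hand --pt "0.08 0.06 0 0 0 0 0" --pt "0.16 0.12 0 0 0 0 0" --pt "0.25 0.162 0 0 0 0 0" --pt "0.25 0.162 0 0 0 0 0" --pt "0.25 0.162 0.08 0 0 0 0" --pt "0.25 0.162 0.144 0 0 0 0" --pt "0.25 0.162 0.144 0 0 0 0" --pt "0.25 0.162 0.144 0 0 0 0"

```text
time_s: 12.95
position: [0.6733, -0.0422, 0.1907]
tcp_rot: [[0.989, -0.146, -0.004], [-0.146, -0.989, 0.0], [-0.004, 0.0, -1.0]]
force: [0.5, -0.2, 0.9]
opening: 0.004
grasp_force: 0.0
```

```bash
python3 - <<'E'
from h import *
st()
# arc: guard angle th, contact r from hinge, outer face 3 mm above; finger +x.. leading edge at TCP x-9.5mm
for th in np.radians([103,95,80,65,50,40,30,20,12,6,0]):
    r=.1;n=np.array([np.sin(th),np.cos(th)]);d=np.array([-np.cos(th),np.sin(th)])
    p=np.array([.055,.107])+r*d+.003*n;print(round(np.degrees(th)),np.round(p,3))
E
```

```text
t 12.95 machine [0.1249 0.0321 0.1907] f(mach) [ 0.57 -0.14  0.85]
103 [0.08  0.204]
95 [0.067 0.206]
80 [0.041 0.206]
65 [0.015 0.199]
50 [-0.007  0.186]
40 [-0.02   0.174]
30 [-0.03  0.16]
20 [-0.038  0.144]
12 [-0.042  0.131]
6 [-0.044  0.12 ]
0 [-0.045  0.11 ]
```

To row units: -0.166 m / 0.5 = -0.332, -0.145 m / 0.5 = -0.29.

>>> steer_hand --pt "-0.04 0 0 0 0 0 0" --pt "-0.08 0 -0.002 0 0 0 0" --pt "-0.12 0 -0.006 0 0 0 0" --pt "-0.16 0 -0.008 0 0 0 0" --pt "-0.194 0 -0.008 0 0 0 0" --pt "-0.222 0 0 0 0 0 0" --pt "-0.244 0 0.01 0 0 0 0" --pt "-0.26 0 0.024 0 0 0 0" --pt "-0.274 0 0.04 0 0 0 0" --pt "-0.29 0 0.062 0 0 0 0" --pt "-0.3 0 0.078 0 0 0 0" --pt "-0.312 0 0.094 0 0 0 0" --pt "-0.324 0 0.11 0 0 0 0" --pt "-0.328 0 0.12 0 0 0 0" --pt "-0.332 0 0.12 0 0 0 0"

```text
time_s: 14.45
position: [0.5092, -0.0192, 0.1312]
tcp_rot: [[0.989, -0.148, -0.002], [-0.148, -0.989, 0.0], [-0.002, -0.0, -1.0]]
force: [1.3, -0.6, 1.7]
opening: 0.005
grasp_force: 0.6
```

```bash
python3 - <<'E'
from lid import *
s=st()
from rig import bot
c=bot.capture("scene");d=bot.capture("top");lid(d)
a=c["color"][150:260,205:355,::-1];b=d["color"][145:255,225:375,::-1]
cv2.imwrite("pics/s7.png",cv2.resize(np.hstack([a,b]),None,fx=2.6,fy=2.6,interpolation=cv2.INTER_CUBIC))
E
```

```text
t 14.45 machine [-0.0408  0.0303  0.1312] f(mach) [ 1.37 -0.42  1.75]
[327 183  13  32 303] y min/max -0.122 -0.0768 x -0.0427 0.0564
```

View pics/s7.png

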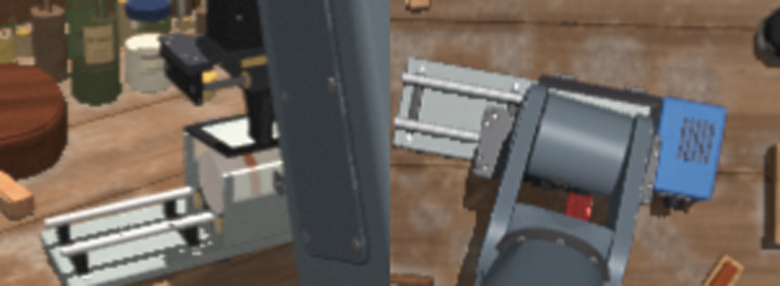

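The guard is nearly shut under the finger (frame at (235,135)) and the jar is in place behind it. Press down through the latch.

To row units: 0.0245 m / 0.5 = 0.049, 0.023 m / 0.5 = 0.046.

>>> steer_hand --pt "-0.006 0 0.012 0 0 0 0" --pt "-0.008 0 0.022 0 0 0 0" --pt "-0.008 0 0.03 0 0 0 0" --pt "-0.008 0 0.036 0 0 0 0" --pt "-0.008 0 0.042 0 0 0 0" --pt "-0.008 0 0.046 0 0 0 0" --pt "-0.008 0 0.049 0 0 0 0" --pt "-0.008 0 0.049 0 0 0 0"

```text
time_s: 15.35
position: [0.506, -0.0187, 0.1077]
tcp_rot: [[0.989, -0.148, 0.0], [-0.148, -0.989, -0.0], [0.0, 0.0, -1.0]]
force: [0.1, 0.1, 6.2]
opening: 0.007
grasp_force: 3.5
```

```bash
python3 -c "
from h import *
st()"
```

```text
t 15.35 machine [-0.044   0.0303  0.1077] f(mach) [0.11 0.09 6.15]
```

To row units: 0.0012 m / 0.5 = 0.0024.

>>> steer_hand --pt "0 0 0.0024 0 0 0 0" --pt "0 0 0.0024 0 0 0 0"

```text
time_s: 15.55
position: [0.506, -0.0188, 0.1072]
tcp_rot: [[0.989, -0.148, 0.0], [-0.148, -0.989, -0.0], [0.0, 0.0, -1.0]]
force: [-1.6, 0.0, 12.4]
opening: 0.004
grasp_force: 5.9
```

```bash
python3 -c "
from h import *
st()"
```

```text
t 15.55 machine [-0.044   0.0303  0.1072] f(mach) [-1.57 -0.22 12.44]
```

>>> steer_hand --pt "0 0 -0.006 0 0 0 0" --pt "0 0 -0.04 0 0 0 0" --pt "0 0 -0.12 0 0 0 0" --pt "0 0 -0.2 0 0 0 0" --pt "0 0 -0.26 0 0 0 0" --pt "0 -0.1 -0.3 0 0 0 0" --pt "0 -0.2 -0.3 0 0 0 0" --pt "0 -0.3 -0.3 0 0 0 0" --pt "0 -0.4 -0.3 0 0 0 0" --pt "-0.04 -0.5 -0.3 0 0 0 0" --pt "-0.1 -0.6 -0.3 0 0 0 0" --pt "-0.1 -0.6 -0.3 0 0 0 0" --pt "-0.1 -0.6 -0.3 0 0 0 0"

```text
time_s: 16.85
position: [0.4989, 0.2871, 0.2554]
tcp_rot: [[0.99, -0.144, -0.003], [-0.144, -0.99, -0.001], [-0.002, 0.001, -1.0]]
force: [0.3, -1.3, 0.1]
opening: 0.004
grasp_force: 0.0
```

```bash
python3 - <<'E'
from lid import *
st()
from rig import bot
c=bot.capture("scene");d=bot.capture("top");lid(d)
a=c["color"][150:270,205:365,::-1];b=d["color"][145:265,220:370,::-1]
cv2.imwrite("pics/s8.png",cv2.resize(np.hstack([a,b]),None,fx=2.5,fy=2.5,interpolation=cv2.INTER_CUBIC))
E
```

```text
t 16.85 machine [-0.0968  0.3317  0.2554] f(mach) [ 0.48 -1.28  0.09]
[324 183  16  32 352] y min/max -0.122 -0.076 x -0.0443 0.057
```

View pics/s8.png

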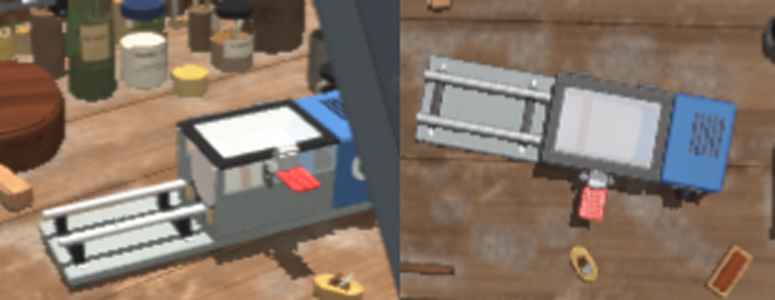

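The guard is shut and held under the latch nose ((287,155) scene, (597,180) top), the jar is inside and the neighbours are untouched. Handing in.

```bash
python3 -c "
from rig import bot
print(bot.hand_in())"
```

```text
the job is handed in; nothing more can be done
None
```

I handed the job in at about 17 s: the final pictures show the jar in the bay, the guard shut under the latch nose and the neighbours not visibly moved; I didn't measure whether the jar or rollers turned, and my first push wedged on the jar at about 14 N before I tilted the tool.

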